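Clamp a sample jar in the bench quick-clamp

ROBOT

A 6-joint arm with a two-finger parallel gripper is mounted at the origin on the work surface. World frame = base frame: x ahead of the robot, y to its left, z up, the work surface at z = 0. Lengths are in mm, angles in rad, forces in N, time in s.
With the tool pointing down it reaches from about 350 to 875 mm from the base axis. Payload 4.2 kg.
Tool frame: the origin (TCP) lies where the fingers leave the gripper's body, on its centre line; the fingertips stand 73 mm ahead of it and the grasp point (between the pads) lies 54 mm ahead of it; z points along the fingers, y is the line along which they close (so a half turn about z gives the same grasp; the last joint's range is limited). The gripper opens to 85 mm and grips with 20 to 120 N. Pads are 22 mm wide; open, the fingers measure 114 mm over their backs; the gripper's body (76 mm by 85 mm) begins 54 mm behind the grasp point. The pads swing forward as they close: fully open they stand 13 mm farther back than shut.
Start: joints at [-0.888, 0.385, 0.008, 0, -1.194, -0.259], TCP at [257.03, -569.68, 303.912] pointing down, gripper open.
Joint ranges: [-3.14, 3.14], [-1.21, 2.06], [-1.07, 1.41], [-3.16, 2.05], [-2.99, -0.16], [-3.1, 3.1]. Speed limits (rad/s): [2.79, 2.79, 3.14, 3.14, 3.14, 3.14].

INTERFACE

Orientations are given as a 3x3 rotation matrix whose columns are the frame's x, y, z axes.
In Python, from bench import monitor, optics, workorder gives the robot as it stands.
- The arm moves only by the tool arm_command, never from a script. Its arguments are lists of equal length, an entry for each row: "travel": the shift along the tool's x, y, z in mm, a list of three; "twist": the turn, a rotation vector about the tool's x, y, z in rad, a list of three; "gripper": the opening, from 0 (shut) to 1 (fully open). A call has exactly 8 rows; each row is the pose to reach, as a shift and turn from the pose commanded when the call began, along the tool's axes at that moment; what a row does not reach only later rows make up. A row lasts 1/8 s, in which the tool goes at most 62.5 mm and 10.7 degrees, less where a joint would pass 70% of its speed; a pose out of reach is approached as far as the arm can. A call with a gripper value outside its range is refused whole. The fingers move at their own pace and stop on an object; "force" is the grip in N (left out, the last holds). Time passes only in rows, so rows that repeat a pose let the fingers close, or fill a call up. It gives the time, the measured TCP pose, the force, the opening and the grip force at its end, in the units of the state.
- monitor.read_state(): the state, without advancing time (a new reading comes with each control period).
- optics.get_image(name): name is "side" or "top"; returns the picture (480x640x3 uint8, blue, green, red); there is no depth.
- optics.camera_params(name): a dict with "vfov" (degrees; the focal length in pixels is half the picture's height over the tangent of half this angle, whatever the lens; pixels are square), "cx", "cy" (the principal point, pixels), "D" ([k1, k2, p1, p2, k3] as OpenCV has them; the pictures are not rectified), "eye" and "orientation" of the camera in the world. Camera axes: x right, y up, looking along -z (the intrinsics and any distortion apply to the point x, -y, -z); pixel columns grow to the right and rows downward; lengths in mm; the calibration is good to about 2 mm. A picture is of the moment at which its call begins. camera_params takes no time and is no camera call.
- workorder.finish_job(): hands the job in; it is judged then, once.
The state is a dict: "clock": time; "joint_positions": joint angles; "dq": joint speeds; "tau": joint torques, N m; "tool_pos": TCP position; "tool_rot": TCP orientation; "contact_force": force on the tool from outside, world axes, zero at the start; "wrist_torque": the same for the moment, N m; "grip_width": finger opening in mm; "gripper_force": force on a finger pad.
Only numpy, scipy, OpenCV 4.12 (cv2) and the standard library are available. Lean on these libraries where they do the work, as an engineer would, in place of code of your own. Each camera call takes 0.05 s, during which the arm holds its last target. There are 200 camera calls.

TASK

Stand the capped sample jar upright in the bench clamp, between the moving jaw and the vee jaw and close to the vee, and let go of it. Then squeeze the clamp's trigger towards its fixed handle again and again, moving the jaw with the trigger only, until the jar is gripped firmly in the vee; stop there, because the glass cracks if it is squeezed too hard. Leave the trigger released and the other glassware where it stands.

Things in the scene. Friction and masses are not known exactly. Their poses are not given: they have to be found in the camera images.
- jar: Round amber glass jar with paper band and white screw cap, standing upright and loose on the bench, about 0.25 kg. Glass body 52 mm in diameter, 63 mm tall; cap above it 54 mm in diameter, from 63 to 89 mm. Origin: centre of its underside; z up along the jar. Best gripped across the cap from above.
- clamp: Bench clamp screwed down, place and heading vary: aluminium base 335 x 100 mm, 16 thick. Origin on the bench, x from trigger end to vee jaw, z up; along x (mm): base -175 to 160, bar's rear end from -170, trigger pivot -146 (z 22), ratchet head -120 to -66 (top z 68), fixed upright handle -100 to -86 (32 wide, top z 137), moving jaw, vee jaw 96 to 146.
- vee: Fixed aluminium vee jaw, 62 mm wide, z 16 to 66 mm, opening towards the moving jaw, faces leaning 35 degrees either side. Its origin is the clamp's origin, not on the vee itself. The jar fully home in it stands on point seat.
- seat (a point): Point on top of the base plate, 16 mm above the bench, at x = 85, y = 0 mm of the clamp: centre of the jar's underside when the jar is fully in the vee. A jar set down a few mm short of it (away from the vee) is pushed home by the moving jaw.
- jaw_block (a point): Centre of the front face of the moving jaw's black block (20 x 50 mm, z 17 to 65), fixed to a toothed steel bar 14 mm square that runs back through head and trigger. Its rubber pad (40 wide, 42 tall) sits on an adjustable stem: pad face 21 to 29 mm in front of this point, set differently each time, not measured. The pad is sprung, 12 N per mm, up to 9 mm.
- jaw (a joint): Travel of the moving jaw towards the vee, m, 0 to 0.065, starting at 0 to 0.016. It is moved by the trigger through a ratchet, and a brake holds it where it stands. From the start the pad is 24 to 48 mm from a seated jar.
- trigger (a joint): Trigger lever angle, rad: 0 released (upright), 0.29 at the hard end stop, swinging towards the fixed handle (+x of the clamp). A spring returns it. A full stroke brings the jaw on by 6 to 9 mm. Ratchet teeth are 3 mm apart, so a stroke can begin with up to 3 mm of lost jaw motion (8 mm at the finger bar).
- trigger_pad (a point): Rear line of the trigger's black round finger bar (22 mm dia, 36 wide, centre 115 mm above the bench, 27 mm travel, on an 8 mm thick lever), on the side away from the handle: press here towards +x of the clamp. It takes 2.5 to 4 N against the spring, 10 to 12 N while the jaw moves freely, 15 to 17 N for a firm grip; above 20 N the jar is in danger. The end stop feels hard too.
- beaker: Empty glass beaker, 68 mm in diameter, 85 mm tall, standing loose; bystander. Origin: centre of its underside.
- vial: Small glass vial with cap, 32 mm in diameter, 62 mm tall, standing loose beyond the clamp; bystander. Origin: centre of its underside.
- stopper: White plastic stopper, 38 mm in diameter, 18 mm tall, lying loose on its flat; bystander. Origin: centre of its underside.
Things that resemble listed ones, but are neither listed nor needed, are in the scene too. Leave any blue or brown look-alike of the jar alone.

How it is judged (in metres and radians):
On the way, in this order (a step that is already met when the one before it is completed fails the run):
1. the jar stands upright on the clamp's base between the jaws, its axis within 15 mm of the seat point, let go and not yet squeezed (horizontal distance between jar and seat below 0.015 m and z of jar in the frame of seat below 0.004 m and angle between jar's own z axis and vertical below 0.08 rad and contact force between jar and the fingers below 0.2 N and contact force between jar and vee below 5 N), for 0.2 s.
2. the jar is pressed into the vee with more than 9 N while the fingers do not touch it (contact force between jar and vee above 9 N and contact force between jar and the fingers below 0.2 N), for 0.3 s.
At the end, for the whole second after the job is handed in: The jar stands upright (within 0.08 rad) on the base plate, seated in the vee (axis within 5 mm of the seat point), at rest and pressed into the vee with more than 9 N by the clamp alone; the trigger is released (under 0.04 rad) (contact force between jar and vee above 9 N and horizontal distance between jar and seat below 0.005 m and z of jar in the frame of seat below 0.004 m and angle between jar's own z axis and vertical below 0.08 rad and value of joint trigger below 0.04 rad and linear speed of jar below 0.01 m/s); the robot touches nothing.
It fails at once if the jar is squeezed into the vee with more than 30 N: the glass cracks (contact force between jar and vee above 30 N).
It fails at once if the moving jaw is pushed by the robot (more than 4 N) instead of driven by the trigger (contact force between jaw and the arm above 4 N or contact force between jaw and the fingers above 4 N).
It fails at once if the jar is tipped over (angle between jar's own z axis and vertical above 0.6 rad).
It fails at once if the beaker, vial or stopper is moved by more than 20 mm (distance of any of beaker, vial, stopper from where it was at the start of the episode above 0.02 m).
It also fails if it takes over 64 s, if anything falls off the work surface, if the arm or the gripper's body presses on something with over 40 N, if the wrist force passes 120 N, or if a joint passes its speed limit or range.

## Working session

There is one attempt and no reset: what is moved stays moved. The work goes in short steps, Python scripts to look and compute and a tool call to move; the robot and the scene stay as the last step left them, time stands still between calls to the robot, and variables do not carry over. Pictures are saved under pics/ and viewed, at most 10 in all, crops included, and the job is handed in when it is done.

Besides the shell and the picture viewer there is one more tool, called by a JSON object that holds its "api" and its "payload", one argument or row to a line. arm_command: Moves the arm, as the interface text tells. Its arguments: {"type":"object","properties":{"travel":{"type":"array","items":{"type":"array","items":{"type":"number"}}},"twist":{"type":"array","items":{"type":"array","items":{"type":"number"}}},"gripper":{"type":"array","items":{"type":"number"}},"force":{"type":"number"}},"required":["travel","twist","gripper"]}

```bash
mkdir -p pics; cat > h.py <<'E'
import numpy as np,cv2
from bench import monitor,optics,workorder
def cam(n):
    p=optics.camera_params(n);f=240/np.tan(np.radians(p["vfov"])/2)
    return np.array([[f,0,p["cx"]],[0,f,p["cy"]],[0,0,1.]]),np.array(p["D"],float),np.array(p["eye"],float),np.array(p["orientation"],float)
def ray(n,uv):
    K,D,e,R=cam(n);q=cv2.undistortPoints(np.array(uv,float).reshape(-1,1,2),K,D).reshape(-1,2)
    d=np.c_[q[:,0],-q[:,1],-np.ones(len(q))]@R.T
    return e,d
def onz(n,uv,z):
    e,d=ray(n,uv);return e+d*((z-e[2])/d[:,2])[:,None]
def proj(n,P):
    K,D,e,R=cam(n);c=(np.array(P,float).reshape(-1,3)-e)@R
    return cv2.projectPoints(c*[1,-1,-1],np.zeros(3),np.zeros(3),K,D)[0].reshape(-1,2)
E
python3 - <<'E'
from h import *
for n in("top","side"):
    cv2.imwrite(f"pics/{n}0.png",optics.get_image(n));c=cam(n);print(n,c[0][0,0],c[1],c[2],c[3].round(3).tolist())
s=monitor.read_state();print(s)
E
```

```text
top 591.1383593452626 [-0.03344422  0.          0.          0.          0.        ] [ 376.57032665    6.78791459 1135.70939521] [[0.017, 0.988, -0.154], [-0.999, 0.021, 0.028], [0.031, 0.153, 0.988]]
side 480.6336766861075 [-0.04184366  0.          0.          0.          0.        ] [484.87297792 753.36805135 652.62923006] [[-0.998, 0.027, -0.06], [-0.065, -0.578, 0.814], [-0.013, 0.816, 0.578]]
{'clock': 0.1, 'joint_positions': array([-8.88386774e-01,  3.85472804e-01,  6.80400092e-03, -4.47449018e-04,
       -1.19400085e+00, -2.58569906e-01]), 'dq': array([-1.78855351e-04, -1.92710241e-03,  2.24061081e-03,  1.42134562e-03,
        1.83987373e-04, -2.38031270e-05]), 'tau': array([-2.37051245e-04, -3.93317163e+01,  1.88929653e+01,  4.19797048e+00,
       -2.59302120e-03, -9.71149774e-07]), 'tool_pos': array([ 256.89950016, -569.35881243,  302.94937511]), 'tool_rot': array([[-9.11584381e-01, -4.11112126e-01, -8.58530893e-04],
       [-4.11113015e-01,  9.11582768e-01,  1.71616883e-03],
       [ 7.70841511e-05,  1.91738593e-03, -9.99998159e-01]]), 'contact_force': array([ 0.26402075, -0.24874324,  0.15205974]), 'wrist_torque': array([-0.09371708,  0.01585454, -0.01662188]), 'gripper_force': 0.0, 'grip_width': 85.38388287319341}
```

View pics/top0.png

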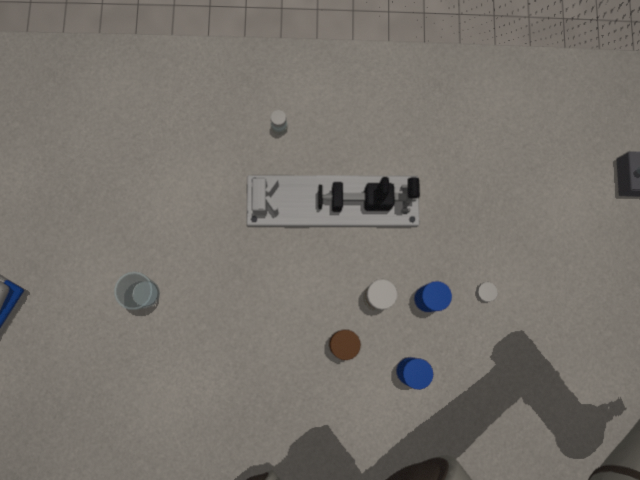

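View pics/side0.png

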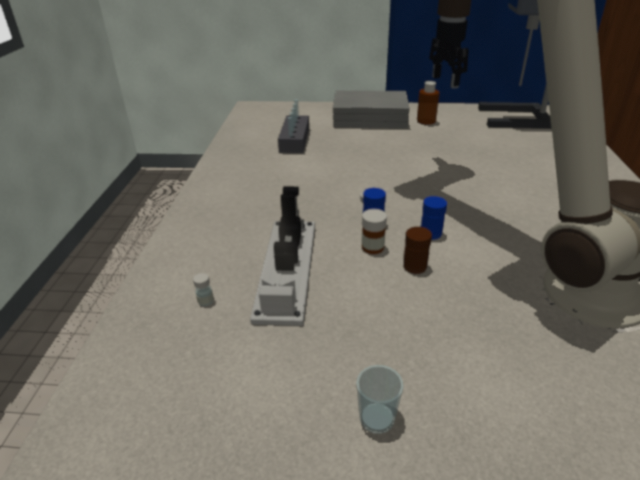

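The top view shows a white cap at (381,295), blue caps at (434,297) and (416,374), a brown one at (345,345), and the stopper at (487,292). The vial is at (279,120) and the beaker at (137,292). The clamp has its vee on the left at (265,196) and its trigger on the right at (413,188). In the side view, the white-capped body with a paper band at (374,231) is the one that fits the jar. I'll check it in a crop.

```bash
python3 - <<'E'
from h import *
t=cv2.imread("pics/top0.png");s=cv2.imread("pics/side0.png")
a=cv2.resize(s[170:330,230:450],None,fx=3.6,fy=3.6,interpolation=cv2.INTER_CUBIC)[:, :790]
b=cv2.resize(t[165:315,240:440],None,fx=4,fy=4,interpolation=cv2.INTER_CUBIC)
cv2.imwrite("pics/cs.png",a);cv2.imwrite("pics/ct.png",b)
h=cv2.cvtColor(t,cv2.COLOR_BGR2HSV)
print(h[295,381],h[220,300],h[240,300],h[190,410])
for lo in(130,150,170):
  m=((h[...,2]>lo)&(h[...,1]<45)).astype(np.uint8);m[:100]=0
  for c in cv2.findContours(m,cv2.RETR_EXTERNAL,2)[0]:
    if cv2.contourArea(c)>150:
      print(lo,cv2.contourArea(c),cv2.minAreaRect(c),cv2.minEnclosingCircle(c))
E
```

```text
[ 15  16 156] [ 20  10 146] [ 16  26 128] [150  14  18]
130 1327.0 ((188.8762969970703, 385.2216491699219), (53.71181106567383, 76.96324920654297), 66.03750610351562) ((190.5, 388.5), 42.714263916015625)
130 1635.0 ((371.589111328125, 392.60894775390625), (54.42853546142578, 93.8320083618164), 5.710593223571777) ((364.6404113769531, 392.0787658691406), 47.13795852661133)
130 313.5 ((270.2344970703125, 336.5138244628906), (20.72887420654297, 37.28848648071289), 3.3664605617523193) ((270.0, 336.5), 18.741764068603516)
130 182.5 ((175.39219665527344, 287.6598815917969), (16.03539276123047, 34.20477294921875), 52.4314079284668) ((175.1999969482422, 287.3999938964844), 17.14069175720215)
130 198.0 ((103.2500228881836, 279.7500305175781), (18.384777069091797, 34.64822769165039), 45.0) ((106.4363021850586, 282.90765380859375), 17.6143798828125)
130 1205.0 ((499.5167541503906, 283.06585693359375), (49.80210876464844, 55.92128372192383), 66.29735565185547) ((498.71234130859375, 283.65069580078125), 35.06654739379883)
130 6148.5 ((335.52764892578125, 277.06268310546875), (87.39501190185547, 17
[... 247 characters left out ...]
625, 209.04998779296875), (14.86270523071289, 51.22890090942383), 18.434946060180664) ((556.5, 209.5), 25.894113540649414)
130 4738.0 ((182.6979522705078, 204.26348876953125), (84.41883850097656, 130.55767822265625), 30.465543746948242) ((195.0, 211.5), 65.32428741455078)
130 5827.5 ((344.5, 184.99996948242188), (192.99996948242188, 77.99998474121094), 0.0) ((343.131591796875, 198.23226928710938), 98.3030014038086)
130 304.0 ((288.272216796875, 109.42881774902344), (16.957345962524414, 45.472686767578125), 62.35402297973633) ((287.1842041015625, 107.57894897460938), 23.094892501831055)
150 551.5 ((382.0, 293.5), (27.0, 26.0), 90.0) ((382.2090759277344, 293.7545471191406), 13.777368545532227)
```

View pics/cs.png

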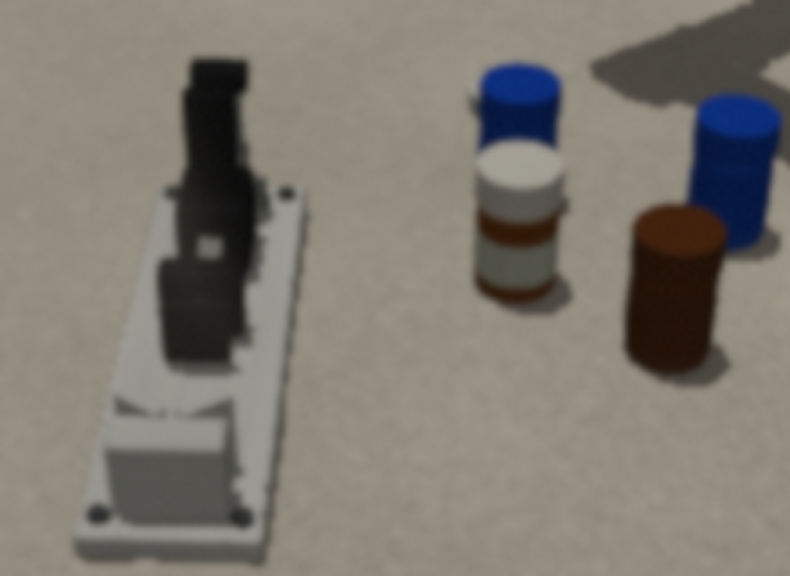

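View pics/ct.png

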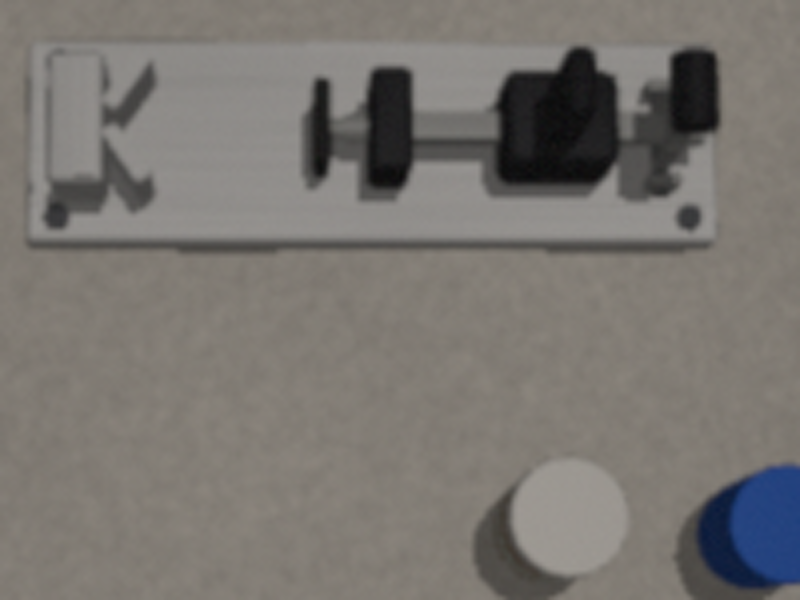

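The crops confirm it: the jar is the white-capped amber one with the paper band (cap in the top view near (382,294)). Crop pixels of the base corners are about (32,43), (714,43), (714,241) and (28,243).

```bash
python3 - <<'E'
from h import *
U=lambda l:np.array(l,float)/4+[239.6,164.6]
t=cv2.imread("pics/top0.png")
# refine base edges by subpixel gradient along scanlines in the luminance
g=cv2.GaussianBlur(cv2.cvtColor(t,6),(0,0),1).astype(float)
gy=np.gradient(g,axis=0);gx=np.gradient(g,axis=1)
def pk(a,i0,sg):
    a=sg*a;i=i0+np.argmax(a);return i
up=[(u,170+np.argmax(gy[170:185,u])) for u in range(270,375,5)]
lo=[(u,215+np.argmax(-gy[215:232,u])) for u in range(270,405,5)]
le=[(240+np.argmax(gx[v,240:255]),v) for v in range(184,222,4)]
ri=[(410+np.argmax(-gx[v,410:425]),v) for v in range(204,222,3)]
for n,l in(("up",up),("lo",lo),("le",le),("ri",ri)):
    P=onz("top",l,16); print(n,np.median(P,0).round(1), np.polyfit(P[:,1],P[:,0],1).round(4) if n in("up","lo") else P[:,1].round(1))
P=onz("top",U([(32,43),(714,43),(714,241),(28,243)]),16);print(P.round(1))
print("vee top",onz("top",U([(50,52),(103,52),(103,181),(48,181)]),66).round(1))
print("bar",onz("top",U([(672,50),(718,50),(718,131),(672,131),(695,90)]),118).round(1))
print("jaw block",onz("top",U([(372,68),(410,185)]),65).round(1))
print("head",onz("top",U([(500,72),(615,183)]),68).round(1))
print("pad",onz("top",U([(316,80),(316,175),(330,128)]),60).round(1))
print("cap top",onz("top",U([(569,517)]),89).round(1))
print("cap side",onz("side",np.array([[519,165]])/3.6+[229.6,169.6],89).round(1))
s=monitor.read_state()
E
```

```text
up [683.3 -18.5  16. ] [-2.870000e-02  6.820666e+02]
lo [586.7 -49.2  16. ] [-2.27000e-02  5.85608e+02]
le [626.1 120.6  16. ] [121.  120.7 120.4 120.1 121.7 121.4 121.1 118.9 120.6 120.3]
ri [ 615.1 -209.5   16. ] [-208.6 -210.5 -210.4 -210.4 -194.7 -194.7]
[[ 679.2  122.4   16. ]
 [ 687.6 -211.3   16. ]
 [ 588.7 -210.4   16. ]
 [ 580.3  120.7   16. ]]
vee top [[661.5 108.7  66. ]
 [662.1  84.1  66. ]
 [600.9  82.2  66. ]
 [600.4 107.5  66. ]]
bar [[ 655.6 -172.5  118. ]
 [ 656.1 -193.2  118. ]
 [ 619.1 -192.8  118. ]
 [ 618.6 -172.3  118. ]
 [ 637.5 -182.7  118. ]]
jaw block [[657.8 -41.1  65. ]
 [602.6 -59.5  65. ]]
head [[ 656.6 -100.7   68. ]
 [ 605.1 -154.4   68. ]]
pad [[652.7 -15.2  60. ]
 [607.3 -16.   60. ]
 [629.9 -22.2  60. ]]
cap top [[ 448.9 -130.5   89. ]]
cap side [[ 449.4 -125.9   89. ]]
```

{"api": "arm_command", "payload": {
  "travel": [
    [-45,40,10],
    [-90,80,21],
    [-134,121,31],
    [-179,161,42],
    [-223,201,52],
    [-267,241,63],
    [-311,281,73],
    [-355.6,321.1,83.7]
  ],
  "twist": [
    [0,0,-0.147],
    [0,0,-0.293],
    [0,0,-0.44],
    [0,0,-0.587],
    [0,0,-0.733],
    [0,0,-0.88],
    [0,0,-1.027],
    [0,0,-1.173]
  ],
  "gripper": [1,1,1,1,1,1,1,1]
}}

```text
clock: 1.1
tool_pos: [449.5, -128.9, 219.9]
tool_rot: [[0.031, -1.0, 0.0], [-1.0, -0.031, -0.0], [0.0, -0.0, -1.0]]
contact_force: [1.1, -0.3, 0.0]
grip_width: 85.2
gripper_force: 0.0
```

{"api": "arm_command", "payload": {
  "travel": [
    [0,0,25],
    [0,0,50],
    [0,0,70],
    [0,0,85],
    [0,0,85],
    [0,0,85],
    [0,0,85],
    [0,0,85]
  ],
  "twist": [
    [0,0,0],
    [0,0,0],
    [0,0,0],
    [0,0,0],
    [0,0,0],
    [0,0,0],
    [0,0,0],
    [0,0,0]
  ],
  "gripper": [1,1,1,1,1,0.3,0.3,0.3],
  "force": 40
}}

```text
clock: 2.1
tool_pos: [449.5, -130.8, 136.2]
tool_rot: [[0.026, -1.0, 0.002], [-1.0, -0.026, -0.0], [0.0, -0.002, -1.0]]
contact_force: [-1.3, -0.2, 5.3]
grip_width: 53.0
gripper_force: 41.8
```

{"api": "arm_command", "payload": {
  "travel": [
    [0,0,0],
    [0,0,0],
    [0,0,-10],
    [0,0,-25],
    [0,0,-50],
    [0,0,-75],
    [0,0,-100],
    [0,0,-100]
  ],
  "twist": [
    [0,0,0],
    [0,0,0],
    [0,0,0],
    [0,0,0],
    [0,0,0],
    [0,0,0],
    [0,0,0],
    [0,0,0]
  ],
  "gripper": [0.3,0.3,0.3,0.3,0.3,0.3,0.3,0.3]
}}

```text
clock: 3.1
tool_pos: [449.8, -130.7, 236.8]
tool_rot: [[0.026, -1.0, 0.005], [-1.0, -0.026, 0.0], [-0.0, -0.005, -1.0]]
contact_force: [-0.1, -0.2, -3.6]
grip_width: 52.8
gripper_force: 42.9
```

```bash
python3 - <<'E'
from h import *
t=optics.get_image("top");s=optics.get_image("side")
cv2.imwrite("pics/g.png",np.hstack([cv2.resize(s[100:300,250:450],(400,400)),cv2.resize(t[180:380,300:500],(400,400))]))
st=monitor.read_state();print(st["tool_pos"],st["grip_width"],st["gripper_force"],st["contact_force"])
E
```

```text
[ 448.28013185 -130.61944406  234.35487358] 52.86688034962656 42.90764093399048 [-0.84061958  0.1440339  -2.85787234]
```

View pics/g.png

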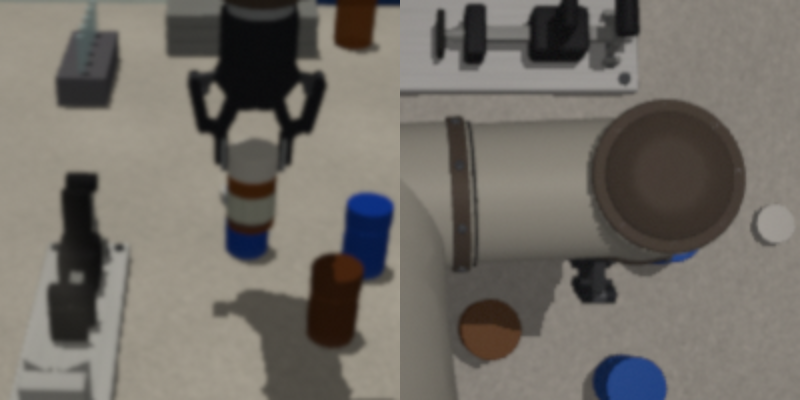

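Side view: the jar hangs upright between the fingers, and nothing else was disturbed. Next I'll carry it over the clamp.

{"api": "arm_command", "payload": {
  "travel": [
    [-15,-17,0],
    [-45,-50,0],
    [-80,-90,0],
    [-115,-129,0],
    [-142,-159,0],
    [-160,-179,0],
    [-167,-187,0],
    [-167,-187,0]
  ],
  "twist": [
    [0,0,0],
    [0,0,0],
    [0,0,0],
    [0,0,0],
    [0,0,0],
    [0,0,0],
    [0,0,0],
    [0,0,0]
  ],
  "gripper": [0.3,0.3,0.3,0.3,0.3,0.3,0.3,0.3]
}}

```text
clock: 4.2
tool_pos: [631.6, 41.6, 233.7]
tool_rot: [[0.027, -1.0, -0.003], [-1.0, -0.027, -0.001], [0.001, 0.003, -1.0]]
contact_force: [0.4, -0.7, -2.5]
grip_width: 52.5
gripper_force: 42.9
```

```bash
python3 - <<'E'
from h import *
s=optics.get_image("side")
st=monitor.read_state();print(st["tool_pos"],st["tool_rot"].round(4),st["contact_force"])
p=proj("side",[[631.5,47.8,16],[631.5,47.8,66]]);print(p)
cv2.imwrite("pics/p.png",cv2.resize(s[130:330,180:400],(770,700))[:600])
E
```

```text
[631.13196207  40.97053016 234.13972124] [[ 2.590e-02 -9.997e-01 -2.400e-03]
 [-9.997e-01 -2.590e-02 -5.000e-04]
 [ 5.000e-04  2.400e-03 -1.000e+00]] [ 0.14155206 -0.37554242 -3.20908019]
[[281.05028224 291.67715918]
 [279.2395987  272.15132169]]
```

View pics/p.png

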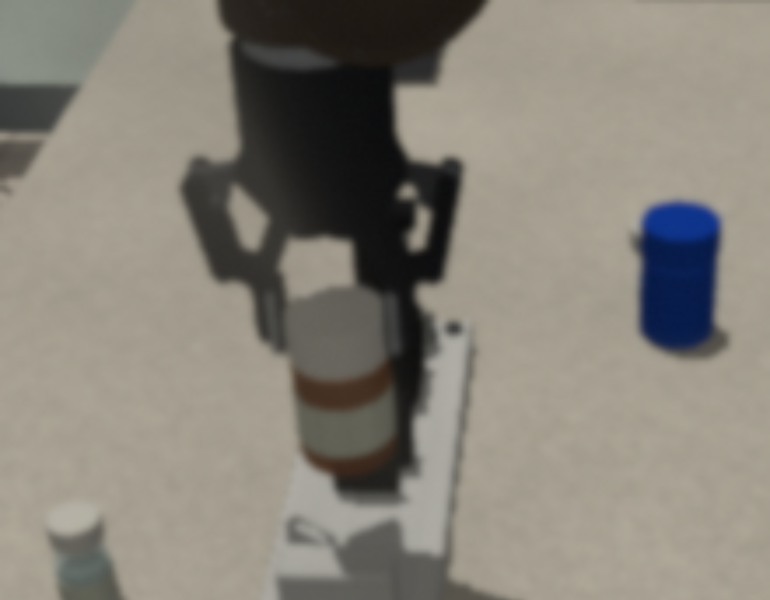

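The jar hangs upright above the base, between the pad and the vee. I'll lower it.

{"api": "arm_command", "payload": {
  "travel": [
    [0,0,20],
    [0,0,45],
    [0,0,65],
    [0,0,73],
    [0,0,77],
    [0,0,79],
    [0,0,80],
    [0,0,80]
  ],
  "twist": [
    [0,0,0],
    [0,0,0],
    [0,0,0],
    [0,0,0],
    [0,0,0],
    [0,0,0],
    [0,0,0],
    [0,0,0]
  ],
  "gripper": [0.3,0.3,0.3,0.3,0.3,0.3,0.3,0.3]
}}

```text
clock: 5.25
tool_pos: [631.9, 41.1, 155.7]
tool_rot: [[0.026, -1.0, 0.001], [-1.0, -0.026, 0.0], [-0.0, -0.001, -1.0]]
contact_force: [-0.8, -0.2, -2.7]
grip_width: 52.4
gripper_force: 42.9
```

{"api": "arm_command", "payload": {
  "travel": [
    [0,0,1],
    [0,0,2],
    [0,0,3],
    [0,0,3.5],
    [0,0,4],
    [0,0,4],
    [0,0,4],
    [0,0,4]
  ],
  "twist": [
    [0,0,0],
    [0,0,0],
    [0,0,0],
    [0,0,0],
    [0,0,0],
    [0,0,0],
    [0,0,0],
    [0,0,0]
  ],
  "gripper": [0.3,0.3,0.3,0.3,0.3,0.3,0.3,0.3]
}}

```text
clock: 6.25
tool_pos: [631.7, 41.0, 152.3]
tool_rot: [[0.026, -1.0, 0.0], [-1.0, -0.026, -0.0], [0.0, -0.0, -1.0]]
contact_force: [-3.1, 0.4, 5.5]
grip_width: 52.6
gripper_force: 43.5
```

{"api": "arm_command", "payload": {
  "travel": [
    [0,0,0],
    [0,0,0],
    [0,0,0],
    [0,0,0],
    [0,0,-5],
    [0,0,-20],
    [0,0,-50],
    [0,0,-90]
  ],
  "twist": [
    [0,0,0],
    [0,0,0],
    [0,0,0],
    [0,0,0],
    [0,0,0],
    [0,0,0],
    [0,0,0],
    [0,0,0]
  ],
  "gripper": [0.5,0.9,1,1,1,1,1,1]
}}

```text
clock: 7.25
tool_pos: [631.5, 40.9, 242.4]
tool_rot: [[0.026, -1.0, -0.001], [-1.0, -0.026, -0.0], [0.0, 0.001, -1.0]]
contact_force: [0.0, -0.0, 0.9]
grip_width: 85.1
gripper_force: 0.0
```

{"api": "arm_command", "payload": {
  "travel": [
    [25,0,0],
    [70,0,0],
    [120,0,0],
    [170,0,0],
    [215,0,0],
    [250,0,0],
    [271,0,0],
    [271,0,0]
  ],
  "twist": [
    [0,0,0],
    [0,0,0],
    [0,0,0],
    [0,0,0],
    [0,0,0],
    [0,0,0],
    [0,0,0],
    [0,0,0]
  ],
  "gripper": [0,0,0,0,0,0,0,0]
}}

```text
clock: 8.25
tool_pos: [638.7, -231.0, 241.7]
tool_rot: [[0.024, -1.0, 0.001], [-1.0, -0.024, -0.0], [0.0, -0.001, -1.0]]
contact_force: [-0.3, -0.2, -0.0]
grip_width: -0.1
gripper_force: 0.0
```

```bash
python3 - <<'E'
from h import *
t=optics.get_image("top");s=optics.get_image("side")
cv2.imwrite("pics/s1.png",np.hstack([cv2.resize(s[140:340,180:380],(400,400)),cv2.resize(t[130:330,230:430],(400,400))]))
st=monitor.read_state();print(st["tool_pos"],st["grip_width"],st["contact_force"])
h=cv2.cvtColor(t,cv2.COLOR_BGR2HSV)
w=h[180:240,240:330];print(proj("top",[[631.5,47.8,105],[631.6,41,105]]))
E
```

```text
[ 638.83554083 -229.3048601   241.51922044] -0.14879338489197905 [ 0.5880471  -0.56069558 -0.33898107]
[[283.76903475 189.02952075]
 [287.57786469 189.06456728]]
```

View pics/s1.png

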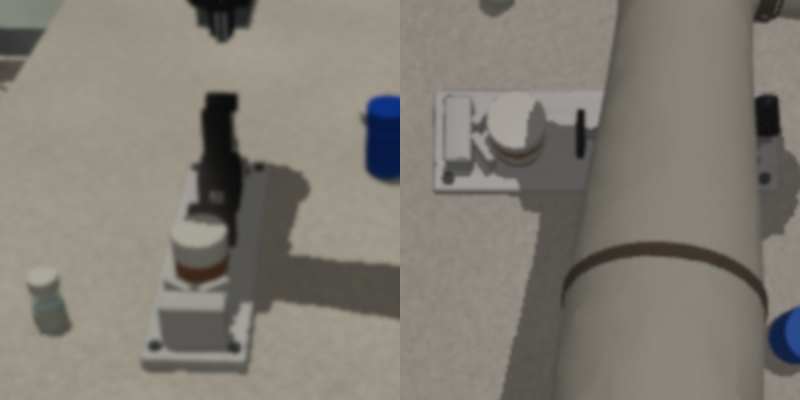

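The jar stands free in the clamp with its cap at about (288,190) in the top view, as predicted for 7 mm short of the seat. The pad face is about 37 mm from a seated jar. Next I'll lower the closed fingers behind the trigger.

{"api": "arm_command", "payload": {
  "travel": [
    [0,0,20],
    [0,0,45],
    [0,0,60],
    [0,0,70],
    [0,0,70],
    [-8,0,70],
    [-16,0,70],
    [-20,0,70]
  ],
  "twist": [
    [0,0,0],
    [0,0,0],
    [0,0,0],
    [0,0,0],
    [0,0,0],
    [0,0,0],
    [0,0,0],
    [0,0,0]
  ],
  "gripper": [0,0,0,0,0,0,0,0]
}}

```text
clock: 9.35
tool_pos: [638.5, -209.1, 171.9]
tool_rot: [[0.027, -1.0, 0.001], [-1.0, -0.027, -0.0], [0.0, -0.001, -1.0]]
contact_force: [-0.5, 0.2, -0.6]
grip_width: -0.2
gripper_force: 0.0
```

{"api": "arm_command", "payload": {
  "travel": [
    [-4,0,0],
    [-8,0,0],
    [-12,0,0],
    [-15,0,0],
    [-18,0,0],
    [-20,0,0],
    [-20,0,0],
    [-20,0,0]
  ],
  "twist": [
    [0,0,0],
    [0,0,0],
    [0,0,0],
    [0,0,0],
    [0,0,0],
    [0,0,0],
    [0,0,0],
    [0,0,0]
  ],
  "gripper": [0,0,0,0,0,0,0,0]
}}

```text
clock: 10.35
tool_pos: [637.9, -192.5, 172.1]
tool_rot: [[0.025, -1.0, 0.001], [-1.0, -0.025, -0.004], [0.004, -0.001, -1.0]]
contact_force: [0.1, -9.5, 1.6]
grip_width: -0.0
gripper_force: 4.9
```

{"api": "arm_command", "payload": {
  "travel": [
    [-4,0,0],
    [-8,0,0],
    [-12,0,0],
    [-15,0,0],
    [-17,0,0],
    [-18,0,0],
    [-18,0,0],
    [-18,0,0]
  ],
  "twist": [
    [0,0,0],
    [0,0,0],
    [0,0,0],
    [0,0,0],
    [0,0,0],
    [0,0,0],
    [0,0,0],
    [0,0,0]
  ],
  "gripper": [0,0,0,0,0,0,0,0]
}}

```text
clock: 11.35
tool_pos: [637.5, -177.3, 170.9]
tool_rot: [[0.024, -1.0, 0.001], [-1.0, -0.024, -0.007], [0.007, -0.001, -1.0]]
contact_force: [2.5, -19.2, -5.1]
grip_width: 0.1
gripper_force: 10.0
```

{"api": "arm_command", "payload": {
  "travel": [
    [20,0,0],
    [38,0,0],
    [38,0,0],
    [28,0,0],
    [18,0,0],
    [9,0,0],
    [2,0,0],
    [1,0,0]
  ],
  "twist": [
    [0,0,0],
    [0,0,0],
    [0,0,0],
    [0,0,0],
    [0,0,0],
    [0,0,0],
    [0,0,0],
    [0,0,0]
  ],
  "gripper": [0,0,0,0,0,0,0,0]
}}

```text
clock: 12.35
tool_pos: [637.4, -177.0, 170.5]
tool_rot: [[0.027, -1.0, -0.0], [-1.0, -0.027, -0.008], [0.008, 0.0, -1.0]]
contact_force: [4.4, -25.5, -8.4]
grip_width: -0.3
gripper_force: 12.5
```

```bash
python3 - <<'E'
from h import *
t=optics.get_image("top")
cv2.imwrite("pics/s2.png",cv2.resize(t[160:240,240:430],(760,320),interpolation=cv2.INTER_CUBIC))
E
```

```text
(no output)
```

View pics/s2.png

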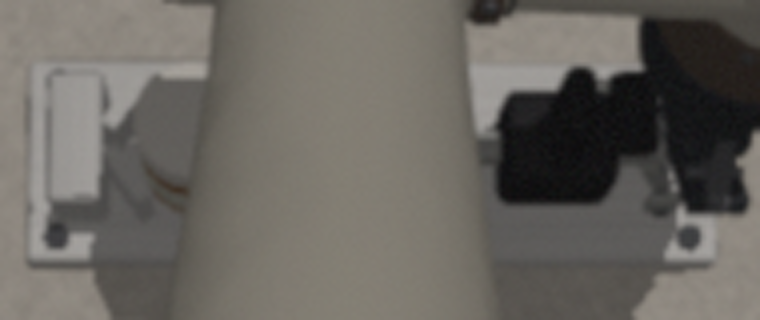

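The arm hides the pad in this view; the bar is at the end stop near (627,110) in the crop. I'll do one more free stroke, then back off and measure the pad.

{"api": "arm_command", "payload": {
  "travel": [
    [20,0,0],
    [38,0,0],
    [38,0,0],
    [28,0,0],
    [18,0,0],
    [9,0,0],
    [3,0,0],
    [2,0,0]
  ],
  "twist": [
    [0,0,0],
    [0,0,0],
    [0,0,0],
    [0,0,0],
    [0,0,0],
    [0,0,0],
    [0,0,0],
    [0,0,0]
  ],
  "gripper": [0,0,0,0,0,0,0,0]
}}

```text
clock: 13.4
tool_pos: [637.6, -177.4, 170.7]
tool_rot: [[0.027, -1.0, 0.0], [-1.0, -0.027, -0.006], [0.006, -0.0, -1.0]]
contact_force: [3.9, -18.5, -8.4]
grip_width: -0.0
gripper_force: 9.4
```

{"api": "arm_command", "payload": {
  "travel": [
    [20,0,0],
    [38,0,0],
    [50,0,-15],
    [58,0,-40],
    [58,0,-70],
    [58,0,-70],
    [58,0,-70],
    [58,0,-70]
  ],
  "twist": [
    [0,0,0],
    [0,0,0],
    [0,0,0],
    [0,0,0],
    [0,0,0],
    [0,0,0],
    [0,0,0],
    [0,0,0]
  ],
  "gripper": [0,0,0,0,0,0,0,0]
}}

```text
clock: 14.4
tool_pos: [638.4, -232.6, 240.2]
tool_rot: [[0.026, -1.0, -0.002], [-1.0, -0.026, 0.001], [-0.001, 0.002, -1.0]]
contact_force: [0.5, -0.1, 0.3]
grip_width: -0.3
gripper_force: 0.0
```

```bash
python3 - <<'E'
from h import *
t=optics.get_image("top")
cv2.imwrite("pics/s3.png",cv2.resize(t[160:240,240:430],(760,320),interpolation=cv2.INTER_CUBIC))
a=cv2.imread("pics/top0.png")
for im in(a,t):
  print(im[204:212,280:330,1].mean(0).astype(int).tolist())
E
```

```text
[140, 141, 141, 141, 140, 141, 141, 140, 140, 141, 141, 140, 140, 141, 141, 140, 141, 140, 141, 141, 141, 141, 141, 141, 141, 141, 141, 141, 141, 141, 141, 141, 141, 142, 140, 122, 94, 75, 58, 47, 52, 75, 113, 133, 134, 132, 131, 131, 129, 108]
[71, 70, 69, 70, 71, 74, 76, 75, 74, 73, 72, 72, 71, 70, 69, 67, 67, 70, 75, 79, 83, 87, 89, 89, 75, 54, 44, 48, 68, 84, 90, 90, 90, 90, 91, 90, 89, 81, 56, 27, 20, 18, 19, 19, 20, 24, 44, 67, 80, 87]
```

View pics/s3.png

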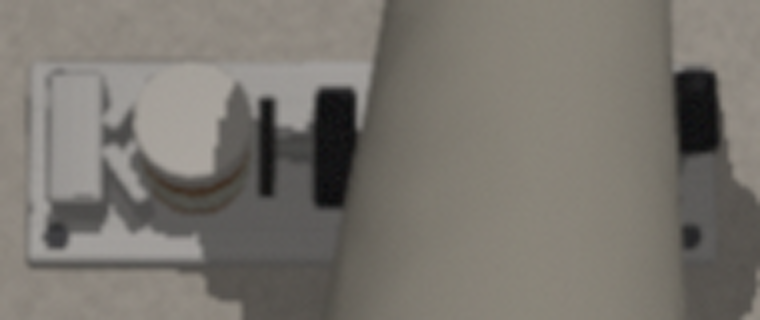

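Pad face has advanced about 24 mm in 3 strokes, with about 13 mm left to a seated jar. I'll go back to the trigger.

{"api": "arm_command", "payload": {
  "travel": [
    [0,0,20],
    [0,0,45],
    [0,0,65],
    [-5,0,70],
    [-15,0,70],
    [-25,0,70],
    [-33,0,70],
    [-38,0,70]
  ],
  "twist": [
    [0,0,0],
    [0,0,0],
    [0,0,0],
    [0,0,0],
    [0,0,0],
    [0,0,0],
    [0,0,0],
    [0,0,0]
  ],
  "gripper": [0,0,0,0,0,0,0,0]
}}

```text
clock: 15.45
tool_pos: [638.5, -196.5, 173.0]
tool_rot: [[0.027, -1.0, 0.003], [-1.0, -0.027, -0.004], [0.004, -0.002, -1.0]]
contact_force: [-0.0, -10.3, -0.5]
grip_width: -0.0
gripper_force: 5.2
```

{"api": "arm_command", "payload": {
  "travel": [
    [-2,0,0],
    [-4,0,0],
    [-6,0,0],
    [-8,0,0],
    [-10,0,0],
    [-11,0,0],
    [-12,0,0],
    [-12,0,0]
  ],
  "twist": [
    [0,0,0],
    [0,0,0],
    [0,0,0],
    [0,0,0],
    [0,0,0],
    [0,0,0],
    [0,0,0],
    [0,0,0]
  ],
  "gripper": [0,0,0,0,0,0,0,0]
}}

```text
clock: 16.45
tool_pos: [638.2, -185.6, 172.7]
tool_rot: [[0.026, -1.0, 0.003], [-1.0, -0.026, -0.004], [0.005, -0.003, -1.0]]
contact_force: [0.6, -11.2, -1.6]
grip_width: -0.4
gripper_force: 5.7
```

{"api": "arm_command", "payload": {
  "travel": [
    [-1,0,0],
    [-2,0,0],
    [-3,0,0],
    [-4,0,0],
    [-5,0,0],
    [-6,0,0],
    [-7,0,0],
    [-7,0,0]
  ],
  "twist": [
    [0,0,0],
    [0,0,0],
    [0,0,0],
    [0,0,0],
    [0,0,0],
    [0,0,0],
    [0,0,0],
    [0,0,0]
  ],
  "gripper": [0,0,0,0,0,0,0,0]
}}

```text
clock: 17.45
tool_pos: [638.0, -178.7, 171.9]
tool_rot: [[0.026, -1.0, 0.003], [-1.0, -0.026, -0.004], [0.004, -0.002, -1.0]]
contact_force: [2.9, -12.0, -4.7]
grip_width: -0.0
gripper_force: 6.2
```

{"api": "arm_command", "payload": {
  "travel": [
    [20,0,0],
    [38,0,0],
    [38,0,0],
    [38,0,0],
    [32,0,0],
    [27,0,0],
    [23,0,0],
    [22,0,0]
  ],
  "twist": [
    [0,0,0],
    [0,0,0],
    [0,0,0],
    [0,0,0],
    [0,0,0],
    [0,0,0],
    [0,0,0],
    [0,0,0]
  ],
  "gripper": [0,0,0,0,0,0,0,0]
}}

```text
clock: 18.45
tool_pos: [638.0, -197.7, 171.7]
tool_rot: [[0.027, -1.0, 0.0], [-1.0, -0.027, -0.001], [0.001, -0.0, -1.0]]
contact_force: [-1.3, -3.7, 2.2]
grip_width: 0.0
gripper_force: 1.4
```

{"api": "arm_command", "payload": {
  "travel": [
    [-1,0,0],
    [-2,0,0],
    [-3,0,0],
    [-4,0,0],
    [-4,0,0],
    [-4,0,0],
    [-4,0,0],
    [-4,0,0]
  ],
  "twist": [
    [0,0,0],
    [0,0,0],
    [0,0,0],
    [0,0,0],
    [0,0,0],
    [0,0,0],
    [0,0,0],
    [0,0,0]
  ],
  "gripper": [0,0,0,0,0,0,0,0]
}}

```text
clock: 19.45
tool_pos: [638.0, -195.7, 171.8]
tool_rot: [[0.025, -1.0, 0.001], [-1.0, -0.025, -0.002], [0.002, -0.001, -1.0]]
contact_force: [-0.4, -8.0, 2.3]
grip_width: -0.1
gripper_force: 4.2
```

{"api": "arm_command", "payload": {
  "travel": [
    [-1,0,0],
    [-2,0,0],
    [-3,0,0],
    [-4,0,0],
    [-4,0,0],
    [-4,0,0],
    [-4,0,0],
    [-4,0,0]
  ],
  "twist": [
    [0,0,0],
    [0,0,0],
    [0,0,0],
    [0,0,0],
    [0,0,0],
    [0,0,0],
    [0,0,0],
    [0,0,0]
  ],
  "gripper": [0,0,0,0,0,0,0,0]
}}

```text
clock: 20.45
tool_pos: [637.9, -192.3, 171.8]
tool_rot: [[0.025, -1.0, 0.001], [-1.0, -0.025, -0.003], [0.003, -0.001, -1.0]]
contact_force: [-1.0, -10.8, 1.1]
grip_width: -0.1
gripper_force: 5.3
```

{"api": "arm_command", "payload": {
  "travel": [
    [-1,0,0],
    [-2,0,0],
    [-3,0,0],
    [-4,0,0],
    [-4,0,0],
    [-4,0,0],
    [-4,0,0],
    [-4,0,0]
  ],
  "twist": [
    [0,0,0],
    [0,0,0],
    [0,0,0],
    [0,0,0],
    [0,0,0],
    [0,0,0],
    [0,0,0],
    [0,0,0]
  ],
  "gripper": [0,0,0,0,0,0,0,0]
}}

```text
clock: 21.45
tool_pos: [637.8, -189.1, 171.7]
tool_rot: [[0.025, -1.0, 0.001], [-1.0, -0.025, -0.004], [0.004, -0.001, -1.0]]
contact_force: [0.8, -13.8, 0.4]
grip_width: 0.0
gripper_force: 6.7
```

{"api": "arm_command", "payload": {
  "travel": [
    [-0.5,0,0],
    [-1,0,0],
    [-1.5,0,0],
    [-1.5,0,0],
    [-1.5,0,0],
    [-1.5,0,0],
    [-1.5,0,0],
    [-1.5,0,0]
  ],
  "twist": [
    [0,0,0],
    [0,0,0],
    [0,0,0],
    [0,0,0],
    [0,0,0],
    [0,0,0],
    [0,0,0],
    [0,0,0]
  ],
  "gripper": [0,0,0,0,0,0,0,0]
}}

```text
clock: 22.45
tool_pos: [637.7, -188.0, 171.7]
tool_rot: [[0.025, -1.0, 0.001], [-1.0, -0.025, -0.004], [0.005, -0.001, -1.0]]
contact_force: [0.0, -14.4, -0.4]
grip_width: 0.1
gripper_force: 7.4
```

{"api": "arm_command", "payload": {
  "travel": [
    [-0.5,0,0],
    [-1,0,0],
    [-1.5,0,0],
    [-2,0,0],
    [-2,0,0],
    [-2,0,0],
    [-2,0,0],
    [-2,0,0]
  ],
  "twist": [
    [0,0,0],
    [0,0,0],
    [0,0,0],
    [0,0,0],
    [0,0,0],
    [0,0,0],
    [0,0,0],
    [0,0,0]
  ],
  "gripper": [0,0,0,0,0,0,0,0]
}}

```text
clock: 23.45
tool_pos: [637.7, -186.5, 171.6]
tool_rot: [[0.025, -1.0, 0.001], [-1.0, -0.025, -0.005], [0.005, -0.001, -1.0]]
contact_force: [0.9, -16.2, -0.7]
grip_width: 0.3
gripper_force: 8.3
```

At 16.2 N the grip is firm, so I'll release and retreat.

{"api": "arm_command", "payload": {
  "travel": [
    [10,0,0],
    [22,0,0],
    [34,0,0],
    [45,0,0],
    [48,0,-20],
    [48,0,-50],
    [48,0,-70],
    [48,0,-70]
  ],
  "twist": [
    [0,0,0],
    [0,0,0],
    [0,0,0],
    [0,0,0],
    [0,0,0],
    [0,0,0],
    [0,0,0],
    [0,0,0]
  ],
  "gripper": [0,0,0,0,0,0,0,0]
}}

```text
clock: 24.45
tool_pos: [639.5, -230.5, 243.0]
tool_rot: [[0.026, -1.0, 0.004], [-1.0, -0.026, -0.0], [0.0, -0.004, -1.0]]
contact_force: [0.5, 0.7, 0.2]
grip_width: 0.2
gripper_force: 0.0
```

```bash
python3 - <<'E'
from h import *
t=optics.get_image("top");s=optics.get_image("side")
cv2.imwrite("pics/f.png",np.vstack([cv2.resize(t[160:240,240:430],(760,320),interpolation=2),cv2.resize(s[180:330,190:590],(760,285))[:280]]))
print(proj("top",[[631.5,47.8,105]]),t[204:212,280:330,1].mean(0).astype(int).tolist())
E
```

```text
[[283.76903475 189.02952075]] [70, 71, 73, 76, 75, 73, 72, 72, 71, 69, 69, 69, 68, 67, 70, 75, 79, 82, 83, 71, 50, 43, 50, 70, 85, 90, 90, 90, 90, 90, 90, 88, 67, 34, 21, 19, 19, 20, 20, 18, 21, 23, 41, 73, 84, 81, 81, 86, 91, 95]
```

View pics/f.png

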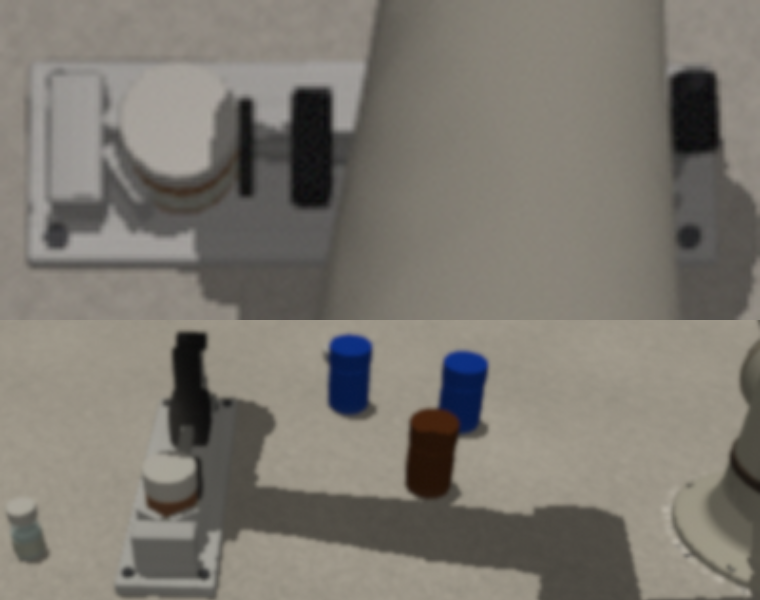

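The jar stands upright in the vee, with its cap at about (284.5,189) in the top view against (283.8,189) predicted for the seat. The pad is against it, the trigger is back, and the arm is clear. I'm handing the job in.

```bash
python3 -c "
from bench import workorder;print(workorder.finish_job())"
```

```text
the job is handed in; nothing more can be done
None
```

The job is handed in, and no verdict came back: the jar stands upright in the vee, about 1 mm from the seat point by the top camera. I estimate the grip at 18 N from a 16 N pull on the trigger, the trigger is released, and I never went near the other glassware.

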